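# Run the flask nuts into the tray's pouring corner

### The job

One brass flask nut has been left on the bench: put it in the small teal tray with the other four. Then pick the tray up by one of its end grips and tip it so that all five nuts slide together into the cut-off corner with the pouring lip, ready to be poured out, spilling none. Finish while still holding the tray tilted and steady in the air, clear of everything, with the nuts resting in that corner; leave the flask, the cast, the jar and the wax knife where they are.

Things in the scene. Friction and masses are not known exactly. Their poses are not given: they have to be found in the camera images.
- tray: small teal plastic tray, open on top, 0.17 kg, outside 130 (its x) by 200 (its y); walls 38 high and 3 thick, floor 3 thick; origin at the centre of its underside, z up. Its inside is smooth: brass slides from about 10 to 15 degrees of tilt, but needs more, 30 to 35 towards the corner, to run on along a wall. Starts turned up to 0.6 rad from its x axis pointing away from the robot
- lip_corner (a point): the tray's pouring corner, at its -x -y end: cut off at 45 degrees (32 off each side), with a lower wall, 24 high, and a flared lip; the other corners are square. This point is on the inner floor at the middle of that wall, at (-47.5, -82.5, 3) in the tray's frame
- grip_plain_end (a point): upright moulded grip at the middle of the tray's +y end (the end without the lip): 60 wide (tray x), 12 thick (tray y), its top 68 above the tray's underside, 30 above the rim; can be pinched across its thickness from above. This point is at its mid-thickness, 13 below its top, at (0, 104, 55) in the tray's frame; same axes as the tray
- grip_lip_end (a point): a like grip at the tray's -y end (the end with the lip); the same point of it, at (12, -104, 55) in the tray's frame; same axes as the tray
- nut1_center (a point): one of the four nuts lying flat and scattered in the tray at the start: brass hexagon nut, 17 across the flats, 20 across the corners, 9 thick, 13 g; this point is its centre, 4.5 above its underside; z axis along its bore, x axis square to one pair of flats
- nut2_center (a point): one of the four nuts lying flat and scattered in the tray at the start: brass hexagon nut, 17 across the flats, 20 across the corners, 9 thick, 13 g; this point is its centre, 4.5 above its underside; z axis along its bore, x axis square to one pair of flats
- nut3_center (a point): one of the four nuts lying flat and scattered in the tray at the start: brass hexagon nut, 17 across the flats, 20 across the corners, 9 thick, 13 g; this point is its centre, 4.5 above its underside; z axis along its bore, x axis square to one pair of flats
- nut4_center (a point): one of the four nuts lying flat and scattered in the tray at the start: brass hexagon nut, 17 across the flats, 20 across the corners, 9 thick, 13 g; this point is its centre, 4.5 above its underside; z axis along its bore, x axis square to one pair of flats
- stray_nut_center (a point): the fifth nut, lying flat and alone on the bench to the right of the tray at the start: brass hexagon nut, 17 across the flats, 20 across the corners, 9 thick, 13 g; this point is its centre, 4.5 above its underside; z axis along its bore, x axis square to one pair of flats
- flask: bystander: brass denture flask, about 105 by 140 by 76 high with three bare bolts, 1.2 kg; origin at the centre of its underside
- model: bystander: stone cast with a row of teeth on a blue-grey base, 62 by 66 by 45 high; origin at the centre of its underside
- jar: bystander: clear round jar with a white cap, 68 across and 68 high; origin at the centre of its underside
- wax_knife: bystander: wax knife with a dark handle, 185 long along its x axis and 10 high, lying on the bench left of the tray; origin on its underside near mid-length
Things that resemble listed ones, but are neither listed nor needed, are in the scene too. Several things look just like the tray: the one meant starts farthest to the robot's right.

How it is judged:
By the outcome, as a careful person would: the job done as asked, in the order asked, and still so for the second after the job is handed in, while the arm keeps its last pose, push and grip.
It also fails if it takes over 54 s, if anything falls off the work surface, if the arm or the gripper's body presses on something with over 40 N, if the wrist force passes 120 N, or if a joint passes its speed limit or range.

### The arm

A 6-joint arm with a two-finger parallel gripper is mounted at the origin on the work surface. World frame = base frame: x ahead of the robot, y to its left, z up, the work surface at z = 0. Lengths are in m, angles in rad, forces in N, time in s.
With the tool pointing down it reaches from about 0.375 to 0.825 m from the base axis. Payload 5.5 kg.
Tool frame: the origin (TCP) lies on the centre line of the jaws, within the pads' length; the fingertips stand 17 mm ahead of it and the grasp point (between the pads) lies 2 mm behind it; z points along the fingers, y is the line along which they close (so a half turn about z gives the same grasp; the last joint's range is limited). The gripper opens to 85 mm and grips with 20 to 120 N. Pads are 22 mm wide; open, the fingers measure 114 mm over their backs; the gripper's body (76 mm by 85 mm) begins 54 mm behind the grasp point. The pads swing forward as they close: fully open they stand 13 mm farther back than shut.
Start: joints at [-1.315, 0.314, -0.047, 1.21, 0, 1.571], TCP at [0.152, -0.58, 0.248] pointing down, gripper open.
Joint ranges: [-2.67, 2.67], [-0.69, 1.73], [-1.03, 1.25], [-2.08, 2.16], [-1.42, 1.45], [-3.14, 3.14]. Speed limits (rad/s): [2.39, 2.39, 3.01, 3.14, 3.14, 3.14].

### API

Orientations are given as a 3x3 rotation matrix whose columns are the frame's x, y, z axes.
In Python, from cell import * gives the robot as it stands. The module is installed in compiled form; this text tells all that it offers.
- The arm moves only by the tool jog_arm, never from a script. Its argument "increments" is a list of rows, each a list of 7 numbers: the shift along the tool's x, y, z scaled (see below), then the turn, a rotation vector about the tool's x, y, z scaled (see below), then the closure, from 0 (fully open) to 1 (shut). In form: [[tx, ty, tz, wx, wy, wz, claw], ...]. A call has 1 to 8 rows; each row shifts and turns the commanded pose from where the row before left it, along the tool's axes as they then stand; what a row does not reach is not made up. The controller multiplies each number of a shift by 400 mm and each number of a turn by 90 degrees. A row lasts 1/10 s, in which the tool goes at most 50 mm and 8.59 degrees, less where a joint would pass 70% of its speed; a pose out of reach is approached as far as the arm can. A call with a number of a shift or a turn outside -1 to 1 is refused whole. A call with a gripper value outside its range is refused whole. The fingers move at their own pace and stop on an object; the grip force is fixed at half the most. Time passes only in rows, so rows that do not move let the fingers close. It gives the time, the measured TCP pose, the force, the opening and the grip force at its end, in the units of the state.
- read_state(): the state, without advancing time (a new reading comes with each control period).
- get_image(name): name is "side" or "top" or "wrist"; returns a dict with "image" (400x640x3 uint8, red, green, blue), "intrinsics" (3x3 intrinsics, pixels), "distortion" ([k1, k2, p1, p2, k3] as OpenCV has them; the pictures are not rectified), "rvec" (rotation vector, rad) and "tvec" (3), from world to camera coordinates, as OpenCV has them; the wrist camera has in their place "T_tool_cam" (4x4, takes a point from camera to tool coordinates, whose origin is the TCP and whose axes are the flange's). Camera axes: x right, y down, z forward; pixel columns grow to the right and rows downward; lengths in m; the calibration is good to about 2 mm. A picture is of the moment at which its call begins: read the wrist's pose just before it. There is no depth.
- job_done(): hands the job in; it is judged then, once.
The state is a dict: "time": time; "joints": joint angles; "dq": joint speeds; "effort": joint torques, N m; "ee_pos": TCP position; "orientation": TCP orientation; "contact_force": force on the tool from outside, world axes, zero at the start; "torque": the same for the moment, N m; "gripper_width": finger opening in m; "gripper_force": force on a finger pad.
Only numpy, scipy, OpenCV 4.12 (cv2) and the standard library are available. Lean on these libraries where they do the work, as an engineer would, in place of code of your own. Each camera call takes 0.05 s, during which the arm holds its last target. There are 200 camera calls.

## Working session

There is one attempt and no reset: what is moved stays moved. The work goes in short steps, Python scripts to look and compute and a tool call to move; the robot and the scene stay as the last step left them, time stands still between calls to the robot, and variables do not carry over. Pictures are saved under pics/ and viewed, at most 10 in all, crops included, and the job is handed in when it is done.

Besides the shell and the picture viewer there is one more tool, called after "Call:" by a JSON object that holds its "op" and its "data", one argument or row to a line. jog_arm: Moves the arm, as the interface text tells. Its arguments: {"type":"object","properties":{"increments":{"type":"array"}},"required":["increments"]}

```bash
mkdir -p pics; cat > h.py <<'E'
from cell import *
import numpy as np, cv2, pickle
def snap(n,f):
    s=read_state(); d=get_image(n); d['state']=s
    cv2.imwrite(f'pics/{f}.png',d['image'][:,:,::-1]); pickle.dump(d,open(f'pics/{f}.pkl','wb')); return d
def load(f): return pickle.load(open(f'pics/{f}.pkl','rb'))
def cam(d):
    if 'rvec' in d:
        R=cv2.Rodrigues(np.array(d['rvec'],float))[0]; t=np.array(d['tvec'],float).ravel()
        return R.T,-R.T@t
    T=np.eye(4);T[:3,:3]=d['state']['orientation'];T[:3,3]=d['state']['ee_pos'];T=T@np.array(d['T_tool_cam'])
    return T[:3,:3],T[:3,3]
def rays(d,px):
    R,c=cam(d); u=cv2.undistortPoints(np.array(px,float).reshape(-1,1,2),np.array(d['intrinsics']),np.array(d['distortion'])).reshape(-1,2)
    v=np.c_[u,np.ones(len(u))]@R.T; return c,v/np.linalg.norm(v,axis=1,keepdims=True)
def atz(d,px,z):
    c,v=rays(d,px); return c+v*((z-c[2])/v[:,2])[:,None]
def tri(d1,p1,d2,p2):
    out=[]
    c1,v1=rays(d1,p1);c2,v2=rays(d2,p2)
    for a,b in zip(v1,v2):
        s=np.linalg.lstsq(np.c_[a,-b],c2-c1,rcond=None)[0]; q1=c1+a*s[0];q2=c2+b*s[1]
        out.append(np.r_[(q1+q2)/2,np.linalg.norm(q1-q2)])
    return np.array(out)
def proj(d,P):
    R,c=cam(d); return cv2.projectPoints(np.array(P,float).reshape(-1,1,3),cv2.Rodrigues(R.T)[0],-R.T@c,np.array(d['intrinsics']),np.array(d['distortion']))[0].reshape(-1,2)
E
python3 - <<'E'
from h import *
a=snap('top','t0');b=snap('side','s0')
cv2.imwrite('pics/c0.png',np.vstack([a['image'][:,:,::-1],b['image'][:,:,::-1]])[:, :] if 0 else cv2.resize(np.vstack([a['image'],b['image']])[:,:,::-1],(480,600)))
s=read_state();print({k:np.round(v,3) for k,v in s.items()});print(cam(a),cam(b))
E
```

```text
{'time': np.float64(0.1), 'joints': array([-1.315,  0.314, -0.048,  1.21 , -0.   ,  1.571]), 'dq': array([-0.   , -0.   ,  0.002, -0.001,  0.001, -0.001]), 'effort': array([-1.0000e-03, -5.4077e+01,  3.4054e+01,  1.1000e-02, -0.0000e+00,
       -0.0000e+00]), 'ee_pos': array([ 0.152, -0.58 ,  0.248]), 'orientation': array([[ 0.967,  0.253, -0.   ],
       [ 0.253, -0.967,  0.001],
       [-0.   , -0.002, -1.   ]]), 'contact_force': array([0.19 , 0.   , 0.514]), 'torque': array([-0.033, -0.003,  0.056]), 'gripper_force': np.float64(0.0), 'gripper_width': np.float64(0.085)}
(array([[-0.0166857 , -0.98955615,  0.14317898],
       [-0.99981737,  0.01784741,  0.00683316],
       [-0.00931717, -0.14303882, -0.98967322]]), array([0.40698225, 0.04281713, 1.31804165])) (array([[ 0.9068412 , -0.3110733 ,  0.28438079],
       [-0.42126517, -0.64781764,  0.63471881],
       [-0.01321718, -0.69538889, -0.71851207]]), array([ 0.31562562, -0.53199967,  0.75519831]))
```

View pics/t0.png

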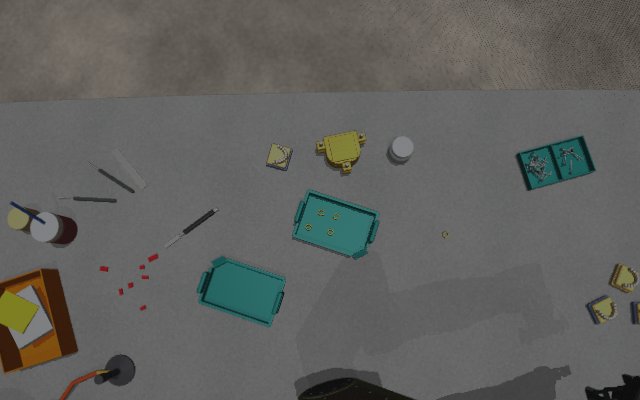

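View pics/s0.png

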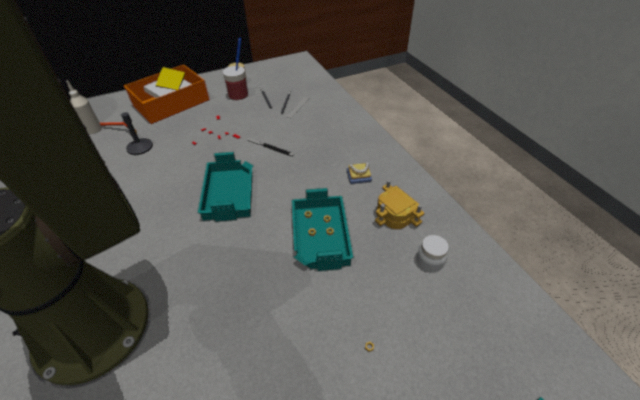

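Top view: three teal trays. A at (337,224) has four nuts, a cut corner at (360,255) and two end grips. B at (242,292) is empty and further left. C at (556,163) is a divided instrument box with no grips or lip, so not a lookalike. A fits: it is the rightmost of the lookalikes and holds the nuts. The stray nut is at (445,234) top and (369,346) side. I'll confirm in one enlarged crop.

```bash
python3 - <<'E'
from h import *
a=load('t0')['image'][:,:,::-1];b=load('s0')['image'][:,:,::-1]
A=cv2.resize(a[180:270,285:460],None,fx=4,fy=4,interpolation=cv2.INTER_CUBIC)  #700x360
B=cv2.resize(b[180:280,280:360],None,fx=2.4*1,fy=2.4,interpolation=cv2.INTER_CUBIC)
C=cv2.resize(b[320:370,345:395],(240,240),interpolation=cv2.INTER_CUBIC)
im=np.zeros((600,700,3),np.uint8);im[:360,:700]=A;im[360:600,:192]=B;im[360:600,200:440]=C
cv2.imwrite('pics/c1.png',im)
E
```

```text
(no output)
```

View pics/c1.png

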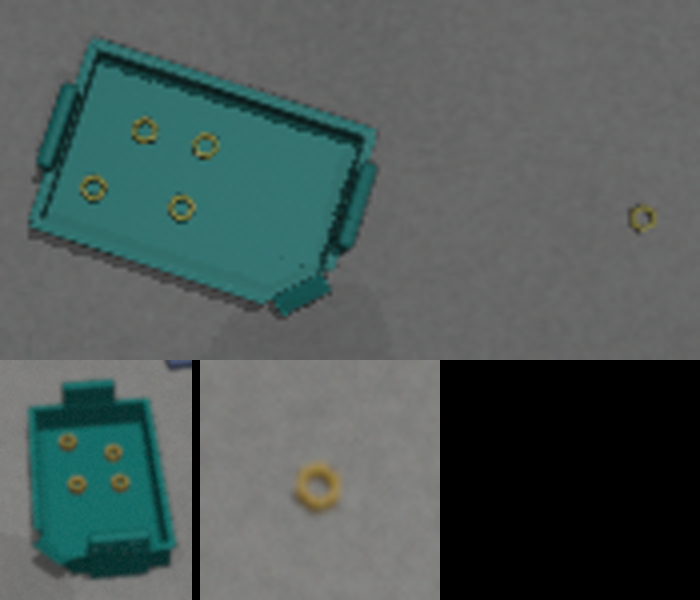

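The crop confirms A: four nuts, the cut corner with its flared lip at (302,295) in the crop, and grips at both ends. The stray nut is alone on the right. Now I'll triangulate.

```bash
python3 - <<'E'
from h import *
a=load('t0');b=load('s0')
n=['rim+x+y','rim+x-y','rim-x+y','gripL','gripR','stray']
p=[(308.75,190),(378.75,212.75),(293.25,237),(299.3,211.8),(374.8,231.8),(445.5,234.2)]
q=[(342.5,197.5),(352,257.5),(292.5,200),(316.7,190.4),(329.2,255),(369.8,346.5)]
for k,r in zip(n,tri(a,p,b,q)): print(k,r.round(4))
z=[.038,.038,.038,.068,.068,.0045]
for i in range(6): print(n[i],atz(a,[p[i]],z[i])[0].round(4),atz(b,[q[i]],z[i])[0].round(4))
# nuts
pn=[(145,130),(205,145),(93,188),(181,208)]
print(atz(a,[(u/4+285,v/4+180) for u,v in pn],.0075).round(4))
d=load('t0');print(np.array(snap('wrist','w0')['T_tool_cam']).round(3))
E
```

```text
rim+x+y [0.6493 0.0886 0.0306 0.001 ]
rim+x-y [ 0.579  -0.1025  0.0382  0.0028]
rim-x+y [0.5191 0.1321 0.0383 0.0027]
gripL [0.5839 0.1136 0.0636 0.0012]
gripR [ 5.256e-01 -8.790e-02  6.160e-02  5.000e-04]
stray [ 0.5201 -0.292   0.0062  0.0011]
rim+x+y [0.6474 0.0885 0.038 ] [0.6463 0.0822 0.038 ]
rim+x-y [ 0.5804 -0.103   0.038 ] [ 0.5777 -0.1021  0.038 ]
rim-x+y [0.5178 0.1325 0.038 ] [0.5205 0.1322 0.038 ]
gripL [0.5827 0.1136 0.068 ] [0.5828 0.1094 0.068 ]
gripR [ 0.5252 -0.0874  0.068 ] [ 0.5234 -0.092   0.068 ]
stray [ 0.5207 -0.2926  0.0045] [ 0.52   -0.2913  0.0045]
[[0.5881 0.0552 0.0075]
 [0.5768 0.0132 0.0075]
 [0.5478 0.0923 0.0075]
 [0.5326 0.0309 0.0075]]
[[ 0.    -0.956 -0.292  0.074]
 [ 1.     0.     0.    -0.   ]
 [-0.    -0.292  0.956 -0.126]
 [ 0.     0.     0.     1.   ]]
```

Measured: tray centre ≈ (0.549, 0.014) with yaw ≈ -19.2° (triangulated rim z 0.031–0.038 and grip tops 0.062–0.064, against 38 and 68 mm given). Stray nut ≈ (0.520, -0.292), z ≈ 0.006 against 0.0045, so both are consistent. Moving above the nut.

Call:
{"op": "jog_arm", "data": {
  "increments": [
    [0.0894,-0.0386,0.0225,0,0,0,0],
    [0.0894,-0.0386,0.0225,0,0,0,0],
    [0.0894,-0.0386,0.0225,0,0,0,0],
    [0.0894,-0.0386,0.0225,0,0,0,0],
    [0.0894,-0.0386,0.0225,0,0,0,0],
    [0.0894,-0.0386,0.0225,0,0,0,0],
    [0.0894,-0.0386,0.0225,0,0,0,0],
    [0.0894,-0.0386,0.0225,0,0,0,0]
  ]
}}

```text
time: 0.95
ee_pos: [0.3983, -0.3873, 0.1758]
orientation: [[0.967, 0.253, -0.0], [0.253, -0.967, 0.0], [-0.0, -0.0, -1.0]]
contact_force: [1.2, 0.1, -0.6]
gripper_width: 0.0854
gripper_force: 0.0
```

Call:
{"op": "jog_arm", "data": {
  "increments": [
    [0.0894,-0.0386,0.0225,0,0,0,0],
    [0.0894,-0.0386,0.0225,0,0,0,0],
    [0.0894,-0.0386,0.0225,0,0,0,0],
    [0.0894,-0.0386,0.0225,0,0,0,0],
    [0,0,0,0,0,-0.095,0],
    [0,0,0,0,0,-0.095,0],
    [0,0,0,0,0,-0.095,0],
    [0,0,0,0,0,0,0]
  ]
}}

```text
time: 1.75
ee_pos: [0.52, -0.2923, 0.1399]
orientation: [[0.762, 0.647, -0.001], [0.647, -0.762, 0.0], [-0.0, -0.001, -1.0]]
contact_force: [-0.1, 0.9, -0.9]
gripper_width: 0.0857
gripper_force: 0.0
```

```bash
python3 - <<'E'
from h import *
d=snap('wrist','w1'); print(d['state']['ee_pos'].round(4),np.round(d['state']['orientation'],3),proj(d,[[.5205,-.292,.0045]]))
im=d['image']; hsv=cv2.cvtColor(im,cv2.COLOR_RGB2HSV); m=cv2.inRange(hsv,(12,90,60),(38,255,255))
n,l,s,c=cv2.connectedComponentsWithStats(m)
for i in range(1,n):
    if s[i,4]>60: print(s[i],c[i].round(1), atz(d,[c[i]],.0045).round(4))
E
```

```text
[ 0.52   -0.2923  0.1399] [[ 0.762  0.647 -0.001]
 [ 0.647 -0.762  0.   ]
 [-0.    -0.001 -1.   ]] [[314.16540986 189.51485039]]
[300 177  24  25 294] [311.5 188.8] [[ 0.5196 -0.29    0.0045]]
```

View pics/w1.png

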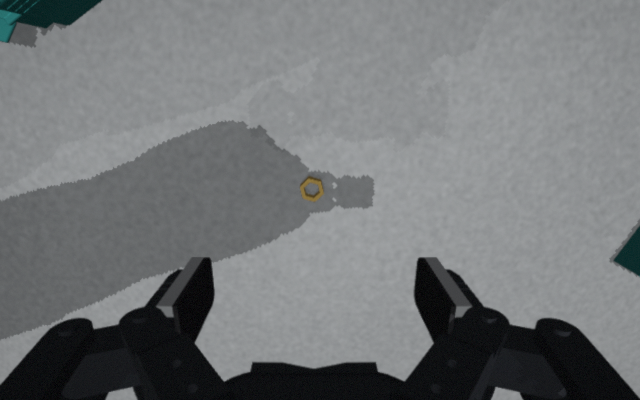

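The wrist view shows the stray nut at (311,189), alone and under the jaws. I'll work out its flat direction.

```bash
python3 - <<'E'
from h import *
d=load('w1'); im=cv2.resize(d['image'][165:213,288:336],None,fx=8,fy=8,interpolation=cv2.INTER_CUBIC)
m=cv2.inRange(cv2.cvtColor(im,cv2.COLOR_RGB2HSV),(12,90,60),(38,255,255))
c=max(cv2.findContours(m,cv2.RETR_EXTERNAL,cv2.CHAIN_APPROX_NONE)[0],key=cv2.contourArea).reshape(-1,2)
P=atz(d,c/8.+[288-.44,165-.44],.009)[:,:2]; R=d['state']['orientation']; q=(P-P.mean(0))@R[:2,:2]  # tool xy
h=cv2.convexHull((q*1e4).astype(np.float32)).reshape(-1,2)/10
for t in range(0,180,10):
    u=np.array([np.cos(np.radians(t)),np.sin(np.radians(t))]);w=h@u;print(t,round(float(np.ptp(w)),1),end=' | ')
E
```

```text
0 19.8 | 10 19.0 | 20 18.5 | 30 19.2 | 40 19.6 | 50 19.4 | 60 18.9 | 70 17.8 | 80 17.2 | 90 17.9 | 100 18.6 | 110 18.8 | 120 18.7 | 130 18.0 | 140 18.3 | 150 19.4 | 160 20.1 | 170 20.2 |
```

Call:
{"op": "jog_arm", "data": {
  "increments": [
    [0.002,-0.0025,0.1,0,0,0,0],
    [0,0,0.1,0,0,0,0],
    [0,0,0.07,0,0,0,0.4],
    [0,0,0.032,0,0,0,0.5],
    [0,0,0,0,0,0,1],
    [0,0,0,0,0,0,1],
    [0,0,0,0,0,0,1],
    [0,0,0,0,0,0,1]
  ]
}}

```text
time: 2.6
ee_pos: [0.5215, -0.2923, 0.0215]
orientation: [[0.763, 0.646, 0.003], [0.647, -0.763, -0.002], [0.001, 0.003, -1.0]]
contact_force: [0.2, -0.3, 4.0]
gripper_width: 0.0141
gripper_force: 58.6
```

Call:
{"op": "jog_arm", "data": {
  "increments": [
    [0,0,0,0,0,0,1],
    [0,0,0,0,0,0,1],
    [0,0,0,0,0,0,1]
  ]
}}

```text
time: 2.9
ee_pos: [0.5215, -0.2922, 0.0215]
orientation: [[0.763, 0.647, 0.003], [0.647, -0.763, -0.002], [0.001, 0.003, -1.0]]
contact_force: [-0.4, -0.6, 6.4]
gripper_width: 0.0138
gripper_force: 58.9
```

The width reads 14 mm, not 17, so I'll lift a little and look.

Call:
{"op": "jog_arm", "data": {
  "increments": [
    [0,0,-0.05,0,0,0,1],
    [0,0,-0.1,0,0,0,1],
    [0,0,-0.1,0,0,0,1],
    [0,0,0,0,0,0,1]
  ]
}}

```text
time: 3.3
ee_pos: [0.5238, -0.2935, 0.1261]
orientation: [[0.763, 0.647, 0.009], [0.647, -0.763, -0.005], [0.004, 0.01, -1.0]]
contact_force: [-0.3, 0.5, 0.1]
gripper_width: 0.0139
gripper_force: 58.6
```

```bash
python3 - <<'E'
from h import *
w=snap('wrist','w2');s=snap('side','s2');t=snap('top','t2')
S=w['state'];print(S['ee_pos'].round(4),S['gripper_width'],S['gripper_force']);P=S['ee_pos']+S['orientation'][:,2]*.01
def crop(d,r):
    c=proj(d,[P])[0];print(c); x,y=int(np.clip(c[0],r,639-r)),int(np.clip(c[1],r,399-r)); return cv2.resize(d['image'][y-r:y+r,x-r:x+r,::-1],(390,390),interpolation=cv2.INTER_CUBIC)
cv2.imwrite('pics/c2.png',np.hstack([crop(w,60),crop(s,40)]))
E
```

```text
[ 0.5238 -0.2935  0.1261] 0.013933054622949964 58.642231336446855
[314.20721511 268.70719262]
[377.03402916 321.90189307]
```

View pics/c2.png

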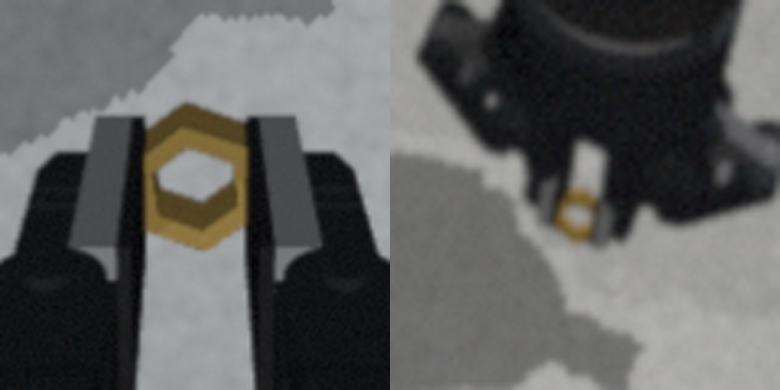

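The nut is held squarely by its flats near the tips. Carrying it over the empty lip half of the tray.

Call:
{"op": "jog_arm", "data": {
  "increments": [
    [0.0758,-0.08,0,0,0,0,1],
    [0.0758,-0.08,0,0,0,0,1],
    [0.0758,-0.08,0,0,0,0,1],
    [0.0758,-0.08,0,0,0,0,1],
    [0.0758,-0.08,0,0,0,0,1],
    [0.0758,-0.08,0,0,0,0,1],
    [0,0,0.03,0,0,0,1],
    [0,0,0,0,0,0,1]
  ]
}}

```text
time: 4.25
ee_pos: [0.5324, -0.0263, 0.1049]
orientation: [[0.761, 0.649, -0.005], [0.649, -0.761, -0.0], [-0.004, -0.003, -1.0]]
contact_force: [-1.0, -0.0, 0.2]
gripper_width: 0.0138
gripper_force: 58.7
```

```bash
python3 - <<'E'
from h import *
w=snap('wrist','w3');print(w['state']['ee_pos'].round(4))
E
```

```text
[ 0.5324 -0.0263  0.1049]
```

View pics/w3.png

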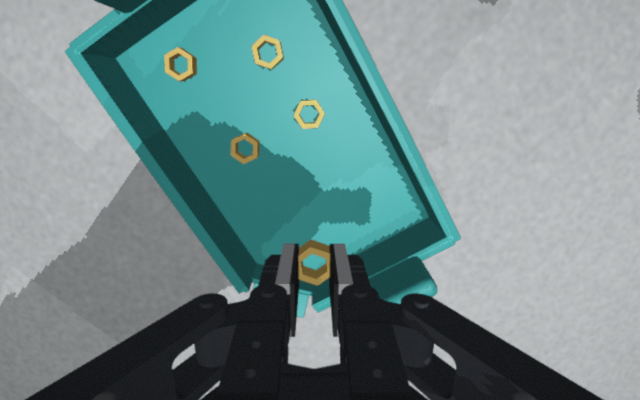

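The nut hangs over the empty lip half, with the other four at (180,64), (267,52), (308,114) and (244,149). Lowering and releasing, opening only partway.

Call:
{"op": "jog_arm", "data": {
  "increments": [
    [0,0,0.1,0,0,0,1],
    [0,0,0.065,0,0,0,1],
    [0,0,0.033,0,0,0,1],
    [0,0,0,0,0,0,1],
    [0,0,0,0,0,0,0.65],
    [0,0,0,0,0,0,0.65],
    [0,0,0,0,0,0,0.65],
    [0,0,-0.03,0,0,0,0.65]
  ]
}}

```text
time: 5.1
ee_pos: [0.5339, -0.0272, 0.0403]
orientation: [[0.763, 0.647, -0.001], [0.647, -0.763, 0.0], [-0.001, -0.001, -1.0]]
contact_force: [-0.9, -0.5, -0.0]
gripper_width: 0.0302
gripper_force: 0.0
```

Call:
{"op": "jog_arm", "data": {
  "increments": [
    [0,0,-0.12,0,0,0,0.65],
    [0,0,-0.12,0,0,0,0.65],
    [0,0,0,0,0,-0.095,0.65],
    [0,0,0,0,0,-0.095,0.5],
    [0,0,0,0,0,-0.095,0.5],
    [0,0,0,0,0,-0.095,0.5],
    [0,0,0,0,0,-0.095,0.5],
    [0,0,0,0,0,-0.095,0.5]
  ]
}}

```text
time: 5.9
ee_pos: [0.5349, -0.0272, 0.1378]
orientation: [[-0.034, 0.999, 0.002], [0.999, 0.034, -0.0], [-0.0, 0.002, -1.0]]
contact_force: [-1.3, -0.0, -0.2]
gripper_width: 0.0431
gripper_force: 0.0
```

Call:
{"op": "jog_arm", "data": {
  "increments": [
    [0,0,-0.05,0,0,-0.095,0.5],
    [0,0,0,0,0,-0.095,0.5],
    [0,0,0,0,0,-0.095,0.5],
    [0,0,0,0,0,-0.095,0.5],
    [0,0,0,0,0,-0.095,0.5],
    [0,0,0,0,0,-0.095,0.5],
    [0,0,0,0,0,-0.095,0.5],
    [0,0,0,0,0,-0.095,0.5]
  ]
}}

```text
time: 6.7
ee_pos: [0.5348, -0.0272, 0.1578]
orientation: [[-0.942, 0.336, 0.001], [0.336, 0.942, -0.0], [-0.001, 0.0, -1.0]]
contact_force: [0.6, 0.2, -0.5]
gripper_width: 0.0428
gripper_force: 0.0
```

```bash
python3 - <<'E'
from h import *
w=snap('wrist','w4');t=snap('top','t4');print(w['state']['ee_pos'].round(4),w['state']['joints'].round(3),np.round(w['state']['orientation'],3))
E
```

```text
[ 0.5348 -0.0272  0.1578] [-0.051  0.247 -0.349  0.973 -0.     0.292] [[-0.942  0.336  0.001]
 [ 0.336  0.942 -0.   ]
 [-0.001  0.    -1.   ]]
```

View pics/w4.png

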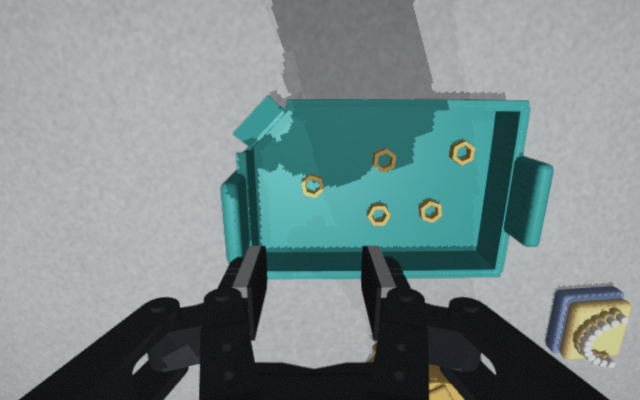

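All five nuts lie in the tray, at (312,186), (378,215), (430,211), (384,160) and (462,152); the plain grip is at (530,200). Moving above that grip and measuring it from this second position.

Call:
{"op": "jog_arm", "data": {
  "increments": [
    [0.001,0.0925,0,0,0,0,0.3],
    [0.001,0.0925,0,0,0,0,0.3],
    [0.001,0.0925,0,0,0,0,0.3],
    [0.001,0.0925,0,0,0,0,0.3],
    [0,0,0,0,0,0,0.3]
  ]
}}

```text
time: 7.3
ee_pos: [0.5853, 0.1164, 0.1573]
orientation: [[-0.94, 0.341, 0.002], [0.341, 0.94, 0.002], [-0.002, 0.003, -1.0]]
contact_force: [-0.2, -0.8, 0.5]
gripper_width: 0.0597
gripper_force: 0.0
```

```bash
python3 - <<'E'
from h import *
w=snap('wrist','w5');print(w['state']['ee_pos'].round(4))
a=cv2.resize(load('w4')['image'][130:270,470:610,::-1],(400,400),interpolation=cv2.INTER_CUBIC)
b=cv2.resize(w['image'][120:320,220:420,::-1],(400,400),interpolation=cv2.INTER_CUBIC)
cv2.imwrite('pics/c5.png',np.hstack([a,b]))
E
```

```text
[0.5853 0.1164 0.1573]
```

View pics/c5.png

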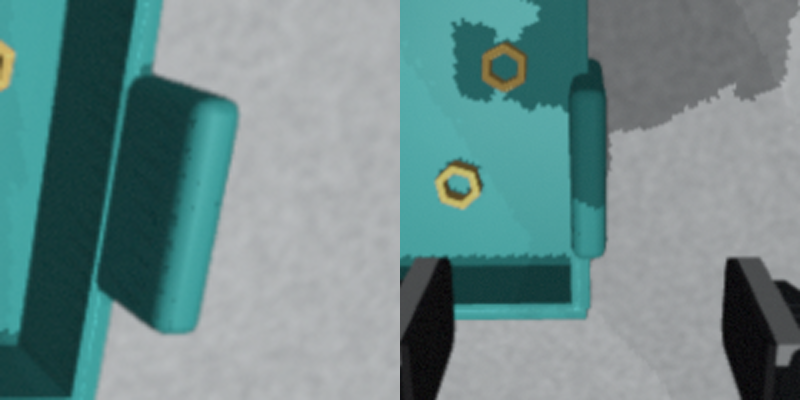

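```bash
python3 - <<'E'
from h import *
a=load('w4');b=load('w5')
T=tri(a,[(546.3,165),(533,244.8)],b,[(314,164),(314,246)]);print(T.round(4))
print(atz(b,[(314,164),(314,246)],.068).round(4))
u=T[1,:2]-T[0,:2];print('len',np.linalg.norm(u),'yaw',np.degrees(np.arctan2(u[1],u[0])))
S=b['state'];m=atz(b,[(314,164),(314,246)],.068).mean(0); dl=np.r_[m[:2],.059]-S['ee_pos'];print(m,(S['orientation'].T@dl).round(4),(S['orientation'].T@dl/.4).round(4), S['joints'].round(3))
E
```

```text
[[0.5575 0.1269 0.0649 0.0008]
 [0.6101 0.1078 0.0678 0.0007]]
[[0.5565 0.1272 0.068 ]
 [0.6096 0.108  0.068 ]]
len 0.05590079972538695 yaw -19.93148319177315
[0.58303236 0.11758868 0.068     ] [0.0027 0.0001 0.0983] [6.700e-03 2.000e-04 2.456e-01] [ 1.960e-01  3.550e-01 -2.020e-01  1.011e+00  1.000e-03  5.440e-01]
```

Grip top at (0.583, 0.1176), z ≈ 0.066 against 68 mm given. Its length is 56 mm against 60 (rounded ends), and its yaw matches the tool. Descending and pinching.

Call:
{"op": "jog_arm", "data": {
  "increments": [
    [0.0067,0,0.1,0,0,0,0.3],
    [0,0,0.09,0,0,0,0.3],
    [0,0,0.055,0,0,0,0.3],
    [0,0,0,0,0,0,0.6],
    [0,0,0,0,0,0,0.8],
    [0,0,0,0,0,0,1],
    [0,0,0,0,0,0,1],
    [0,0,0,0,0,0,1]
  ]
}}

```text
time: 8.15
ee_pos: [0.5829, 0.1134, 0.0605]
orientation: [[-0.94, 0.342, 0.004], [0.342, 0.94, 0.0], [-0.003, 0.002, -1.0]]
contact_force: [-0.3, -0.1, 6.3]
gripper_width: 0.0111
gripper_force: 59.6
```

Call:
{"op": "jog_arm", "data": {
  "increments": [
    [0,0,0,0,0,0,1],
    [0,0,0,0,0,0,1],
    [0,0,0,0,0,0,1]
  ]
}}

```text
time: 8.45
ee_pos: [0.5829, 0.1134, 0.0605]
orientation: [[-0.94, 0.342, 0.004], [0.342, 0.94, 0.0], [-0.004, 0.002, -1.0]]
contact_force: [-0.5, -0.8, 7.0]
gripper_width: 0.0111
gripper_force: 59.6
```

Call:
{"op": "jog_arm", "data": {
  "increments": [
    [0,0,-0.01,0,0,0,1],
    [0,0,-0.02,0,0,0,1],
    [0,0,-0.03,0,0,0,1],
    [0,0,-0.04,0,0,0,1],
    [0,0,-0.05,0,0,0,1],
    [0,0,-0.06,0,0,0,1],
    [0,0,-0.06,0,0,0,1],
    [0,0,-0.06,0,0,0,1]
  ]
}}

```text
time: 9.25
ee_pos: [0.581, 0.1133, 0.1922]
orientation: [[-0.94, 0.342, 0.0], [0.342, 0.94, 0.0], [-0.0, 0.0, -1.0]]
contact_force: [0.4, -0.7, -3.1]
gripper_width: 0.0105
gripper_force: 58.5
```

Call:
{"op": "jog_arm", "data": {
  "increments": [
    [0,0,-0.06,0,0,0,1],
    [0,0,-0.06,0,0,0,1],
    [0,0,-0.06,0,0,0,1],
    [0,0,-0.05,0,0,0,1],
    [0,0,-0.03,0,0,0,1],
    [0,0,-0.02,0,0,0,1],
    [0,0,-0.01,0,0,0,1],
    [0,0,0,0,0,0,1]
  ]
}}

```text
time: 10.05
ee_pos: [0.5811, 0.1133, 0.3062]
orientation: [[-0.94, 0.342, -0.0], [0.342, 0.94, 0.0], [0.0, -0.0, -1.0]]
contact_force: [-0.3, 0.7, -2.9]
gripper_width: 0.0107
gripper_force: 58.5
```

```bash
python3 - <<'E'
from h import *
w=snap('wrist','w6');s=snap('side','s6');t=snap('top','t6');print(w['state']['ee_pos'].round(4),w['state']['contact_force'].round(2),w['state']['torque'].round(2),w['state']['joints'].round(3))
f=lambda d,a,b,c,e:cv2.resize(d['image'][b:e,a:c,::-1],(390,300))
cv2.imwrite('pics/c6.png',np.vstack([np.hstack([f(w,0,0,640,400),f(s,200,50,590,350)]),np.hstack([f(t,200,100,460,300),f(t,0,0,640,400)])]))
E
```

```text
[0.5811 0.1133 0.3062] [-0.33  0.74 -2.92] [ 0.23 -0.12  0.04] [0.192 0.284 0.044 1.331 0.    0.541]
```

View pics/c6.png

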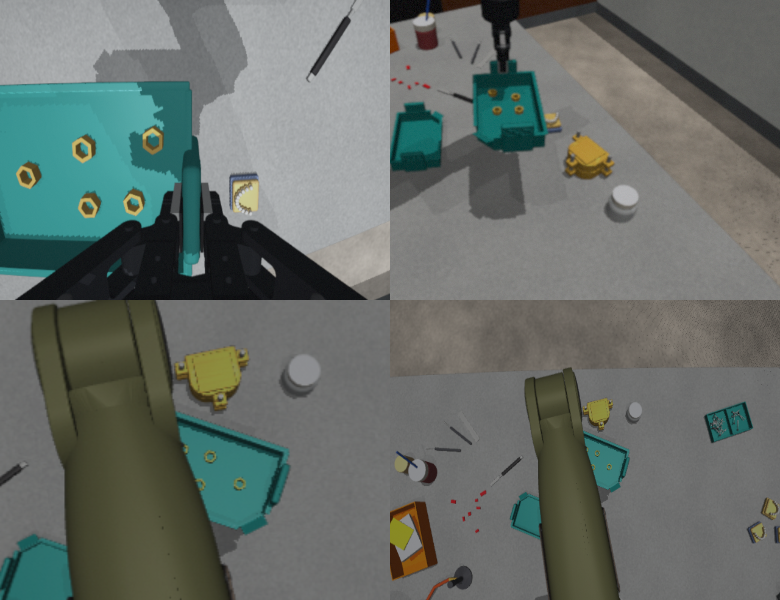

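The tray is level in the air with all five nuts in it. Tilting gently: first towards the lip end, then towards the corner.

Call:
{"op": "jog_arm", "data": {
  "increments": [
    [0,0,0,-0.01,0,0,1],
    [0,0,0,-0.015,0,0,1],
    [0,0,0,-0.015,0,0,1],
    [0,0,0,-0.015,0,0,1],
    [0,0,0,-0.015,0,0,1],
    [0,0,0,-0.015,0,0,1],
    [0,0,0,-0.015,0,0,1],
    [0,0,0,-0.01,0,0,1]
  ]
}}

```text
time: 11.0
ee_pos: [0.5811, 0.113, 0.3063]
orientation: [[-0.94, 0.337, 0.059], [0.342, 0.925, 0.163], [-0.0, 0.173, -0.985]]
contact_force: [1.1, 0.2, -2.0]
gripper_width: 0.0109
gripper_force: 58.5
```

Call:
{"op": "jog_arm", "data": {
  "increments": [
    [0,0,0,-0.01,0,0,1],
    [0,0,0,-0.01,0,0,1],
    [0,0,0,-0.01,0,0,1],
    [0,0,0,-0.01,0,0,1],
    [0,0,0,-0.01,0,0,1],
    [0,0,0,-0.01,0,0,1],
    [0,0,0,0,0,0,1],
    [0,0,0,0,0,0,1]
  ]
}}

```text
time: 11.8
ee_pos: [0.5812, 0.1131, 0.3063]
orientation: [[-0.94, 0.33, 0.09], [0.342, 0.906, 0.248], [0.0, 0.264, -0.965]]
contact_force: [-0.7, 0.4, -2.8]
gripper_width: 0.0106
gripper_force: 58.6
```

```bash
cat > nuts.py <<'E'
from h import *
import sys
w=snap('wrist',sys.argv[1]);S=w['state'];R=S['orientation'];o=S['ee_pos']
# tray frame: x=-tool x,y=tool y,z=-tool z ; grasp at tray (0,104,~59.5)
Rt=np.c_[-R[:,0],R[:,1],-R[:,2]]; org=o-Rt@np.array([0,.104,.0605])
up=Rt[2];print('pos',o.round(3),'tilt',np.degrees(np.arccos(up[2])).round(1),'drop dir(tray xy)',(-up[:2]).round(3),'lipz',(org+Rt@[-.0475,-.0825,0])[2].round(3),'j',S['joints'].round(2),'F',S['contact_force'].round(1))
m=cv2.inRange(cv2.cvtColor(w['image'],cv2.COLOR_RGB2HSV),(12,90,50),(38,255,255))
n,l,s,c=cv2.connectedComponentsWithStats(m)
for i in range(1,n):
    if s[i,4]>80:
        cc,v=rays(w,[c[i]]);p=Rt.T@(cc-org);d=Rt.T@v[0];q=p+d*((.0075-p[2])/d[2]);print(s[i,4],c[i].round(0),(q*1000).round(0))
E
python3 nuts.py w7
```

```text
pos [0.581 0.113 0.306] tilt 15.3 drop dir(tray xy) [ 0.    -0.264] lipz 0.199 j [ 0.06  0.18 -0.11  1.17  0.24  0.43] F [-0.7  0.4 -2.8]
915 [ 85. 188.] [-25. -21.   8.]
107 [  2. 200.] [-19. -72.   8.]
111 [  2. 234.] [  2. -78.   8.]
123 [344. 236.] [  3. 121.   8.]
831 [ 70. 269.] [ 24. -41.   8.]
553 [  9. 272.] [ 28. -81.   8.]
```

The nuts are sliding towards the lip end. Adding tilt towards the -x side.

Call:
{"op": "jog_arm", "data": {
  "increments": [
    [0,0,0,-0.005,0,0,1],
    [0,0,0,-0.005,0,0,1],
    [0,0,0,-0.005,0,0,1],
    [0,0,0,-0.005,0,0,1],
    [0,0,0,0,-0.01,0,1],
    [0,0,0,0,-0.015,0,1],
    [0,0,0,0,-0.015,0,1],
    [0,0,0,0,-0.015,0,1]
  ]
}}

```text
time: 12.65
ee_pos: [0.581, 0.1134, 0.3065]
orientation: [[-0.927, 0.327, 0.183], [0.365, 0.898, 0.245], [-0.085, 0.294, -0.952]]
contact_force: [-0.1, -0.2, -2.3]
gripper_width: 0.0111
gripper_force: 58.8
```

Call:
{"op": "jog_arm", "data": {
  "increments": [
    [0,0,0,0,-0.015,0,1],
    [0,0,0,0,-0.015,0,1],
    [0,0,0,0,-0.015,0,1],
    [0,0,0,-0.005,-0.015,0,1],
    [0,0,0,-0.005,-0.015,0,1],
    [0,0,0,-0.005,-0.015,0,1],
    [0,0,0,-0.005,-0.015,0,1],
    [0,0,0,-0.005,-0.015,0,1]
  ]
}}

```text
time: 13.45
ee_pos: [0.5809, 0.1133, 0.3063]
orientation: [[-0.876, 0.315, 0.366], [0.407, 0.89, 0.208], [-0.26, 0.331, -0.907]]
contact_force: [-0.2, 0.3, -2.2]
gripper_width: 0.0109
gripper_force: 58.8
```

Call:
{"op": "jog_arm", "data": {
  "increments": [
    [0,0,0,-0.005,-0.015,0,1],
    [0,0,0,-0.005,-0.015,0,1],
    [0,0,0,-0.005,-0.015,0,1],
    [0,0,0,-0.005,-0.015,0,1],
    [0,0,0,-0.005,-0.015,0,1],
    [0,0,0,0,-0.01,0,1],
    [0,0,0,0,0,0,1],
    [0,0,0,0,0,0,1]
  ]
}}

```text
time: 14.25
ee_pos: [0.581, 0.1134, 0.3064]
orientation: [[-0.819, 0.298, 0.49], [0.433, 0.882, 0.187], [-0.376, 0.365, -0.852]]
contact_force: [0.7, 0.8, -2.4]
gripper_width: 0.0112
gripper_force: 58.8
```

```bash
python3 nuts.py w8; python3 -c "
from h import *
w=load('w8');s=snap('side','s8');t=snap('top','t8')
f=lambda d,a,b,c,e:cv2.resize(d['image'][b:e,a:c,::-1],(390,300))
cv2.imwrite('pics/c8.png',np.vstack([np.hstack([f(w,0,0,640,400),f(s,240,100,435,250)]),np.hstack([f(t,200,100,460,300),f(s,0,0,640,400)])]))"
```

```text
pos [0.581 0.113 0.306] tilt 31.6 drop dir(tray xy) [-0.376 -0.365] lipz 0.169 j [ 0.13 -0.14 -0.56  0.61  0.12  0.57] F [ 0.7  0.8 -2.4]
100 [322. 135.] [-53. 108.   8.]
209 [  4. 161.] [-40. -66.   8.]
753 [  8. 245.] [ 10. -77.   8.]
```

View pics/c8.png

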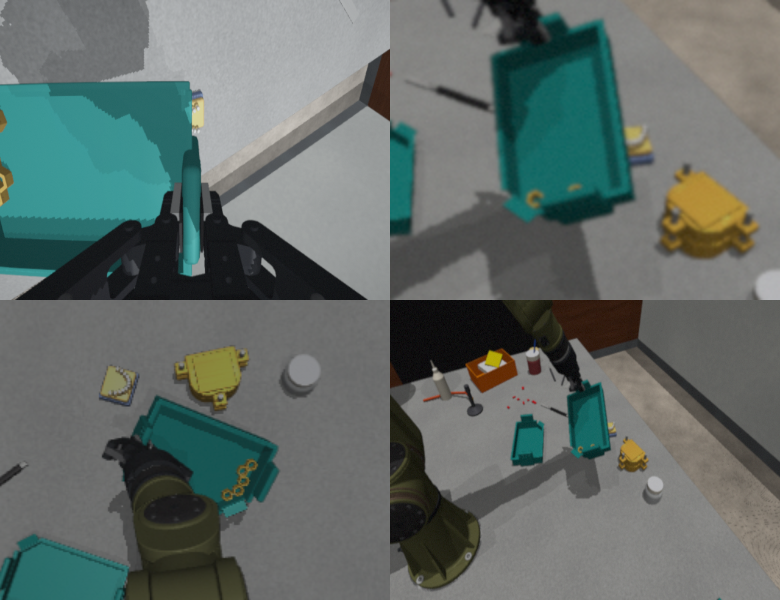

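The top view shows all five nuts lined up along the lip-end wall, with the first near the corner; they need more -x tilt. I've used all ten picture views, so from here I'll track the nuts numerically in the top image.

Call:
{"op": "jog_arm", "data": {
  "increments": [
    [0,0,0,0,-0.01,0,1],
    [0,0,0,0,-0.015,0,1],
    [0,0,0,0,-0.015,0,1],
    [0,0,0,0,-0.015,0,1],
    [0,0,0,0,-0.015,0,1],
    [0,0,0,0,-0.01,0,1],
    [0,0,0,0,0,0,1],
    [0,0,0,0,0,0,1]
  ]
}}

```text
time: 15.2
ee_pos: [0.5811, 0.1134, 0.3064]
orientation: [[-0.751, 0.298, 0.589], [0.453, 0.882, 0.131], [-0.48, 0.365, -0.798]]
contact_force: [0.1, -0.4, -2.6]
gripper_width: 0.0107
gripper_force: 58.9
```

```bash
cat > nt.py <<'E'
from h import *
import sys
from scipy import ndimage
d=snap('top',sys.argv[1]) if len(sys.argv)<3 else load(sys.argv[1])
S=d['state'];R=S['orientation'];o=S['ee_pos']
Rt=np.c_[-R[:,0],R[:,1],-R[:,2]]; org=o-Rt@np.array([0,.104,.0605]); up=Rt[2]
print('t',round(float(S['time']),2),'pos',o.round(4),'tilt',np.degrees(np.arccos(up[2])).round(1),'drop',(-up[:2]).round(3),'F',S['contact_force'].round(1),'w',S['gripper_width'].round(4),'j',S['joints'].round(2))
# rectify the tray floor plane (z=7.5mm): 0.5 mm/px
xs=np.arange(-70,70,.5);ys=np.arange(-105,105,.5);X,Y=np.meshgrid(xs,ys)
P=org+np.c_[X.ravel()/1e3,Y.ravel()/1e3,np.full(X.size,.0075)]@Rt.T
q=proj(d,P).astype(np.float32).reshape(X.shape+(2,))
im=cv2.remap(d['image'],q[...,0],q[...,1],cv2.INTER_CUBIC)
m=cv2.inRange(cv2.cvtColor(im,cv2.COLOR_RGB2HSV),(12,90,40),(38,255,255))
print('gold area mm2',(m>0).sum()/4)
disk=np.zeros((41,41),np.float32);cv2.circle(disk,(20,20),18,1,-1);cv2.circle(disk,(20,20),8,0,-1);disk/=disk.sum()
sc=cv2.filter2D((m>0).astype(np.float32),-1,disk)
for _ in range(7):
    _,v,_,(i,j)=cv2.minMaxLoc(sc)
    if v<.3: break
    print(xs[i],ys[j],round(v,2),end=' ; '); cv2.circle(sc,(i,j),26,0,-1)
print()
E
python3 nt.py t8 old; python3 nt.py t9
```

```text
Traceback (most recent call last):
  File "nt.py", line 7, in <module>
    print('t',round(float(S['time']),2),'pos',o.round(4),'tilt',np.degrees(np.arccos(up[2])).round(1),'drop',(-up[:2]).round(3),'F',S['contact_force'].round(1),'w',S['gripper_width'].round(4),'j',S['joints'].round(2))
                                                                                                                                                                    ^^^^^^^^^^^^^^^^^^^^^^^^
AttributeError: 'float' object has no attribute 'round'
Traceback (most recent call last):
  File "nt.py", line 7, in <module>
    print('t',round(float(S['time']),2),'pos',o.round(4),'tilt',np.degrees(np.arccos(up[2])).round(1),'drop',(-up[:2]).round(3),'F',S['contact_force'].round(1),'w',S['gripper_width'].round(4),'j',S['joints'].round(2))
                                                                                                                                                                    ^^^^^^^^^^^^^^^^^^^^^^^^
AttributeError: 'float' object has no attribute 'round'
```

```bash
sed -i "s/S\['gripper_width'\].round(4)/round(float(S['gripper_width']),4)/" nt.py; python3 nt.py t8 old; python3 nt.py t9 old;  sed -i "s/'top'/sys.argv[1][0]=='s' and 'side' or 'top'/" nt.py; python3 nt.py s9
```

```text
t 14.35 pos [0.5814 0.1133 0.3065] tilt 31.6 drop [-0.376 -0.365] F [ 0.2 -0.4 -2.9] w 0.0109 j [ 0.13 -0.13 -0.56  0.61  0.12  0.57]
gold area mm2 1243.0
-26.0 -89.0 0.93 ; -40.0 -75.5 0.93 ; 21.0 -89.5 0.92 ; -8.0 -89.5 0.92 ; 7.5 -81.0 0.89 ; -27.0 -76.0 0.53 ; -39.0 -88.5 0.51 ; 
t 15.2 pos [0.5811 0.1134 0.3064] tilt 37.1 drop [-0.48  -0.365] F [ 0.1 -0.4 -2.6] w 0.0107 j [ 0.18 -0.2  -0.67  0.45  0.02  0.62]
gold area mm2 1320.25
-19.0 -89.5 0.97 ; -4.5 -81.0 0.96 ; -34.5 -81.0 0.96 ; -48.5 -67.0 0.96 ; 9.5 -89.5 0.95 ; -35.5 -68.0 0.58 ; -47.5 -80.0 0.57 ; 
t 15.25 pos [0.5813 0.1133 0.3065] tilt 37.1 drop [-0.48  -0.365] F [ 0.7  0.4 -2.6] w 0.011 j [ 0.18 -0.2  -0.67  0.45  0.02  0.62]
gold area mm2 369.5
-54.0 -63.0 0.97 ; -45.0 -72.5 0.54 ; -41.0 -60.0 0.32 ;
```

Three of the nuts have wedged in a chain along the end wall. I'll rock the tray a little (less -y tilt, then back) to bunch them into the corner.

Call:
{"op": "jog_arm", "data": {
  "increments": [
    [0,0,0,0.015,-0.005,0,1],
    [0,0,0,0.02,-0.005,0,1],
    [0,0,0,0.02,0,0,1],
    [0,0,0,0.02,0,0,1],
    [0,0,0,0.02,0,0,1],
    [0,0,0,0.015,0,0,1],
    [0,0,0,0,0,0,1],
    [0,0,0,0,0,0,1]
  ]
}}

```text
time: 16.1
ee_pos: [0.5813, 0.1134, 0.3062]
orientation: [[-0.742, 0.396, 0.54], [0.454, 0.89, -0.029], [-0.492, 0.224, -0.841]]
contact_force: [-0.2, -0.0, -2.1]
gripper_width: 0.0113
gripper_force: 58.9
```

```bash
python3 nt.py t10
```

```text
t 16.1 pos [0.5813 0.1134 0.3062] tilt 32.7 drop [-0.492 -0.224] F [-0.2 -0.  -2.1] w 0.0113 j [ 0.29 -0.14 -0.57  0.59 -0.18  0.72]
gold area mm2 1232.25
-7.0 -89.5 0.93 ; -21.5 -70.5 0.93 ; -39.0 -76.0 0.92 ; -25.5 -89.0 0.92 ; -51.0 -62.5 0.92 ; -38.0 -63.0 0.53 ; -52.0 -75.5 0.52 ;
```

It's working, so a bit further and then back.

Call:
{"op": "jog_arm", "data": {
  "increments": [
    [0,0,0,0.015,0,0,1],
    [0,0,0,0.02,0,0,1],
    [0,0,0,0.02,0,0,1],
    [0,0,0,0.015,0,0,1],
    [0,0,0,0,0,0,1],
    [0,0,0,0,0,0,1],
    [0,0,0,0,0,0,1]
  ]
}}

```text
time: 16.85
ee_pos: [0.581, 0.1131, 0.3062]
orientation: [[-0.742, 0.454, 0.493], [0.455, 0.882, -0.127], [-0.493, 0.13, -0.86]]
contact_force: [0.4, -0.1, -1.3]
gripper_width: 0.0109
gripper_force: 58.9
```

```bash
python3 nt.py t11
```

```text
t 16.85 pos [0.581  0.1131 0.3062] tilt 30.6 drop [-0.493 -0.13 ] F [ 0.4 -0.1 -1.3] w 0.0109 j [ 0.34 -0.08 -0.49  0.7  -0.29  0.79]
gold area mm2 1166.75
-39.5 -75.5 0.92 ; -22.0 -70.5 0.91 ; -7.5 -89.5 0.91 ; -26.0 -88.0 0.9 ; -51.0 -62.0 0.9 ; -38.0 -62.5 0.51 ; -52.5 -75.0 0.5 ;
```

Call:
{"op": "jog_arm", "data": {
  "increments": [
    [0,0,0,-0.015,0,0,1],
    [0,0,0,-0.025,0,0,1],
    [0,0,0,-0.03,0,0,1],
    [0,0,0,-0.03,0,0,1],
    [0,0,0,-0.03,0,0,1],
    [0,0,0,-0.03,0,0,1],
    [0,0,0,-0.025,0,0,1],
    [0,0,0,-0.015,0,0,1]
  ]
}}

```text
time: 17.7
ee_pos: [0.5805, 0.1124, 0.3061]
orientation: [[-0.742, 0.279, 0.61], [0.455, 0.877, 0.152], [-0.493, 0.391, -0.777]]
contact_force: [0.6, 0.7, -3.0]
gripper_width: 0.0114
gripper_force: 58.9
```

Call:
{"op": "jog_arm", "data": {
  "increments": [
    [0,0,0,0,0,0,1],
    [0,0,0,0,0,0,1],
    [0,0,0,0,0,0,1],
    [0,0,0,0,0,0,1]
  ]
}}

```text
time: 18.1
ee_pos: [0.5814, 0.1136, 0.3065]
orientation: [[-0.742, 0.279, 0.609], [0.454, 0.878, 0.152], [-0.493, 0.389, -0.778]]
contact_force: [0.7, -0.2, -2.1]
gripper_width: 0.0109
gripper_force: 58.9
```

```bash
python3 nt.py t12
```

```text
t 18.1 pos [0.5814 0.1136 0.3065] tilt 38.9 drop [-0.493 -0.389] F [ 0.7 -0.2 -2.1] w 0.0109 j [ 0.17 -0.22 -0.7   0.41  0.05  0.61]
gold area mm2 1360.5
-26.0 -88.5 0.99 ; -8.5 -89.0 0.96 ; -40.0 -75.5 0.96 ; -22.5 -71.0 0.95 ; -51.0 -61.0 0.95 ; -38.0 -62.5 0.56 ; -53.0 -74.0 0.56 ;
```

All five nuts are bunched against the lip corner, 10–39 mm from its centre point and touching each other, so none was spilled. The tray is steady at about 39° and clear of everything. Handing in.

```bash
python3 nt.py t13; python3 -c "
from cell import *
print(job_done())"
```

```text
t 18.15 pos [0.5814 0.1136 0.3065] tilt 38.9 drop [-0.493 -0.389] F [ 1.   0.  -1.8] w 0.0109 j [ 0.17 -0.22 -0.7   0.41  0.05  0.61]
gold area mm2 1362.0
-26.5 -88.5 0.99 ; -40.0 -75.5 0.96 ; -8.5 -89.0 0.95 ; -51.0 -61.0 0.95 ; -22.5 -71.0 0.95 ; -53.0 -74.0 0.56 ; -38.0 -62.5 0.56 ; 
the job is handed in; nothing more can be done
None
```

The job is handed in at 18 s: the stray nut is in the tray, and the arm holds the tray steady by its plain-end grip, tilted about 39° and clear of everything, with all five nuts bunched in the lip corner (the farthest about 39 mm from its centre point) and none spilled.

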